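# Clamp a pattern block in the ratchet bench clamp

### The job

Get the light pear-wood pattern block ready for carving: stand it carved face up on the bed of the ratchet clamp, square and in the middle between the two red jaws, then push the sliding jaw along over its clicks until its rubber pad holds the block finger-tight against the end jaw (a firm push of 15 to 18 N), and let go so that the ratchet keeps it. Go by the feel of it: if the block is ever squeezed by more than 22 N the soft wood bruises. Leave the other things on the bench where they are.

Things in the scene. Friction and masses are not known exactly. Their poses are not given: they have to be found in the camera images.
- clamp: Frame of the ratchet clamp, fixed to the bench: pale wooden bed 124 wide (y +-62), 12 thick, x -150 to +184. Origin: on the bench under the bed's centre line. x runs along the bar, the way the sliding jaw closes; z up. Two aluminium rails at y = +-42 to 52, x -140 to +60, tops 30 above the bench, with saw teeth on their inner sides; the bed between the teeth is 76 wide. The block stands on the bed, 12 above the bench.
- end_slot (a point): Middle of the slot on the bed's centre line, at clamp x = 110, z = 12 mm, in which the red end jaw is bolted (70 wide, cork-faced, top 64 above the bench). It stands still during the job, but its place differs from job to job and is not measured: the cork face that the block comes up against lies anywhere from clamp x = 86 to 134.
- jaw: The red sliding jaw. Origin on the bed's top face, on the clamp's centre line; axes as the clamp's; it only slides along x. Origin at clamp x = -50 mm when fully open, up to +62; it starts 0 to 20 from fully open. Jaw plate at x 14 to 28 (from its origin), 64 wide, top at z 55; flat foot with top at z 12, from x -60 to +28, y +-35.
- push_face (a point): Point on the middle of the rear face of the sliding jaw's upright push post, 40 above the bed (52 above the bench); push here towards clamp +x. The post is red, 20 thick (x), 32 wide (y), its top 22 above this point; the foot below it reaches 10 farther back with its top 28 below this point.
- pad_face (a point): Centre of the front face of the sliding jaw's black rubber pad, 90 mm ahead of push_face, 30 above the bed; the pad is 60 wide, 38 high, and gives 1 mm for each 4 N, up to 9 mm. (The measured point moves with the jaw and does not show the pad's give.)
- pawls (a point): Midway between the noses and pivots of two sprung pawls that ride on the jaw's foot, arms at y +-28 to 38, small black thumb tabs ahead of them (spread apart, these would free the jaw). They click over the rail teeth every 1.5 mm: the empty jaw runs forward under about 5 N, rippling, and cannot go back. Let go, it backs up to 1.5 mm to the last click, so the pad loses up to 6 N.
- block: The pear-wood pattern block, light reddish brown, 44 (x) x 52 (y) x 56 high (z), about 90 g, with a dark carved figure on its top. Origin: centre of its underside. It starts upright on the bench. Either pair of its sides may go to the jaws. Bruises above 22 N between it and the sliding jaw.
- walnut: a dark walnut block, 50 x 60 x 32 high, plain chisel lines on top; origin at the centre of its underside. Bystander, not the one to clamp.
- wax_tin: round brass wax tin, 66 across, 28 high; origin at the centre of its underside. Bystander.
- awl_a: needle awl with a black handle, 130 long, lying on the cutting board; origin at its middle, x towards the needle. Bystander.
- awl_b: a second awl like awl_a. Bystander.
- shears: steel hide shears, 200 long, lying; origin under the rivet. Bystander.
- ink_jar: amber glass ink jar with a black cap, 54 across, 65 high. Bystander.
- mallet: wooden mallet, 250 long, lying; origin under the middle of its handle and head. Bystander.
Not all that is in view belongs to the job. Of the things that look like the block, take the one that is farthest to the robot's left at the start.

How it is judged:
By the outcome, as a careful person would: the job done as asked, in the order asked, and still so for the second after the job is handed in, with the robot touching nothing.
It also fails if it takes over 54 s, if anything falls off the work surface, if the arm or the gripper's body presses on something with over 40 N, if the wrist force passes 120 N, or if a joint passes its speed limit or range.

### The arm

A 6-joint arm with a two-finger parallel gripper is mounted at the origin on the work surface. World frame = base frame: x ahead of the robot, y to its left, z up, the work surface at z = 0. Lengths are in m, angles in rad, forces in N, time in s.
With the tool pointing down it reaches from about 0.35 to 0.975 m from the base axis. Payload 4.9 kg.
Tool frame: the origin (TCP) lies midway between the tips of the shut fingers; the grasp point (between the pads) lies 19 mm behind it; z points along the fingers, y is the line along which they close (so a half turn about z gives the same grasp; the last joint's range is limited). The gripper opens to 85 mm and grips with 20 to 120 N. Pads are 22 mm wide; open, the fingers measure 114 mm over their backs; the gripper's body (76 mm by 85 mm) begins 54 mm behind the grasp point. The pads swing forward as they close: fully open they stand 13 mm farther back than shut.
Start: joints at [-1.368, 0.053, 1.613, -0, 1.476, -0.119], TCP at [0.198, -0.593, 0.231] pointing down, gripper open.
Joint ranges: [-3.01, 3.01], [-1.01, 2.22], [0.06, 2.58], [-1.02, 4.17], [0.09, 2.62], [-3.14, 3.14]. Speed limits (rad/s): [2.57, 2.57, 3.14, 3.14, 3.14, 3.14].

### API

Orientations are given as a rotation vector (axis times angle).
In Python, from station import ctrl gives the robot as it stands. The module is installed in compiled form; this text tells all that it offers.
- The arm moves only by the shell command python3 -m handwheel 'ROWS' [OPENING] [FORCE]. ROWS is JSON, a list of rows, each a list of 2 entries, a list of its own where there are three numbers: the shift along the tool's x, y, z in cm, then the turn, a rotation vector about the tool's x, y, z in rad. In form: [[[tx, ty, tz], [ax, ay, az]], ...]. A call has 1 to 5 rows; each row is the pose to reach, as a shift and turn from the pose commanded when the call began, along the tool's axes at that moment; what a row does not reach only later rows make up. A row lasts 1/8 s, in which the tool goes at most 62.5 mm and 10.7 degrees, less where a joint would pass 70% of its speed; a pose out of reach is approached as far as the arm can. A call with a gripper value outside its range is refused whole. OPENING is the gripper's target within -1 to 1 (shut at 1, half-way at 0, fully open at -1), set as the call begins (- or left out, the last holds). The fingers move at their own pace and stop on an object; FORCE is the grip in N (left out, the last holds). Time passes only in rows, so rows that repeat a pose let the fingers close. It gives the time, the measured TCP pose, the force, the opening and the grip force at its end, in the units of the state.
- ctrl.get_obs(): the state, without advancing time (a new reading comes with each control period).
- ctrl.get_image(name): name is "scene" or "side" or "wrist"; returns the picture (400x640x3 uint8, blue, green, red); there is no depth.
- ctrl.calibration(name): a dict with "fx", "fy", "cx", "cy" (pixels), "R" (3x3) and "t" (3): a world point X has camera coordinates R X + t. Camera axes: x right, y down, z forward; pixel columns grow to the right and rows downward; lengths in m; the calibration is good to about 2 mm. A picture is of the moment at which its call begins: read the wrist's pose just before it. calibration takes no time and is no camera call; for the wrist camera it gives the pose at the moment of the call.
- ctrl.finish_job(): hands the job in; it is judged then, once.
Trained networks look in the newest picture that a camera, given by its name, has taken for a name from the list of things; names that differ only in an ending like _2 or _b are one class to them, and where a whole thing is asked for, a point or a joint stands for the part that bears it (a point fixed in the world has none). Each returns a list of dicts, best first, with "score" (0 to 1); they miss things now and then, are a little off and sometimes report something else, mostly with a low value. They report only what shows in the picture. A call takes as long as a camera call. They do not tell look-alikes from the thing itself.
- ctrl.look_for(camera, query): "position" ([column, row] in pixels, amid what is visible of it).
- ctrl.landmark_of(camera, query): "position" ([column, row] in pixels: a listed point, or the origin of a listed thing).
The state is a dict: "t": time; "q": joint angles; "dq": joint speeds; "effort": joint torques, N m; "tool_pos": TCP position; "tool_rot": TCP orientation; "contact_force": force on the tool from outside, world axes, zero at the start; "wrist_torque": the same for the moment, N m; "opening": finger opening in m; "grip_force": force on a finger pad.
Only numpy, scipy, OpenCV 4.12 (cv2) and the standard library are available. Lean on these libraries where they do the work, as an engineer would, in place of code of your own. Each camera call takes 0.05 s, during which the arm holds its last target. There are 200 camera calls.

## Working session

There is one attempt and no reset: what is moved stays moved. The work goes in short steps, Python scripts to look and compute and a shell command to move; the robot and the scene stay as the last step left them, time stands still between calls to the robot, and variables do not carry over. Pictures are saved under pics/ and viewed, at most 10 in all, crops included, and the job is handed in when it is done.

```bash
mkdir -p pics; cat > h.py <<'E'
from station import ctrl
import numpy as np, cv2
from scipy.spatial.transform import Rotation as R
def ray(c,px):
    k=ctrl.calibration(c); d=np.array([(px[0]-k['cx'])/k['fx'],(px[1]-k['cy'])/k['fy'],1.])
    Rm=np.array(k['R']);t=np.array(k['t']); return -Rm.T@t, Rm.T@d
def onz(c,px,z):
    o,d=ray(c,px); return o+d*(z-o[2])/d[2]
def proj(c,X):
    k=ctrl.calibration(c); p=np.array(k['R'])@np.array(X)+np.array(k['t']); return [k['fx']*p[0]/p[2]+k['cx'],k['fy']*p[1]/p[2]+k['cy']]
E
python3 - <<'E'
from h import *
np.set_printoptions(precision=3,suppress=True)
for c in ['scene','side']:
    im=ctrl.get_image(c); cv2.imwrite(f'pics/{c}0.png',im)
    k=ctrl.calibration(c); print(c,'cam',-np.array(k['R']).T@np.array(k['t']))
    for q,z in [('block',0),('walnut',0),('clamp',0),('end_slot',.012),('push_face',.052),('pad_face',.042),('jaw',.012)]:
        for r in ctrl.landmark_of(c,q)[:3]: print(c,q,round(r['score'],2),np.array(r['position']),onz(c,r['position'],z))
print(ctrl.get_obs()['t'],ctrl.get_obs()['tool_rot'])
E
```

```text
scene cam [1.542 0.169 0.907]
scene block 0.87 [382.5 186.8] [0.383 0.173 0.   ]
scene block 0.7 [391.6 170.1] [0.29  0.194 0.   ]
scene block 0.62 [425.  205.2] [0.443 0.303 0.   ]
scene walnut 0.55 [237.  179.6] [ 0.446 -0.277  0.   ]
scene clamp 0.75 [359.3 213. ] [0.519 0.117 0.   ]
scene clamp 0.56 [326.3 228.3] [0.603 0.035 0.   ]
scene end_slot 0.64 [288.2 227.2] [ 0.633 -0.066  0.012]
scene push_face 0.76 [357.7 212.2] [0.576 0.115 0.052]
scene pad_face 0.84 [326.7 215. ] [0.594 0.033 0.042]
scene jaw 0.88 [341.8 221.3] [0.578 0.074 0.012]
scene jaw 0.75 [347.3 215.8] [0.552 0.086 0.012]
side cam [-0.282  0.831  1.172]
side block 0.66 [272.  295.4] [0.442 0.298 0.   ]
side block 0.57 [317.6 278. ] [0.394 0.164 0.   ]
side walnut 0.53 [395.3 198.5] [ 0.448 -0.264  0.   ]
side clamp 0.79 [300.6 221.5] [0.598 0.037 0.   ]
side end_slot 0.76 [313.7 199.5] [ 0.633 -0.058  0.012]
side push_face 0.66 [188.7 254.4] [0.693 0.394 0.052]
side push_face 0.56 [288.9 228.6] [0.562 0.118 0.052]
side push_face 0.54 [241.6 210. ] [0.73  0.167 0.052]
side pad_face 0.65 [298.6 211.6] [0.603 0.039 0.042]
side jaw 0.96 [290.6 228.9] [0.587 0.09  0.012]
0.8 [3.101 0.503 0.   ]
```

```bash
python3 - <<'E'
import cv2, numpy as np
a=cv2.imread('pics/scene0.png'); b=cv2.imread('pics/side0.png')
a=cv2.resize(a[130:290,220:480],None,fx=3,fy=3,interpolation=cv2.INTER_CUBIC)
b=cv2.resize(b[160:340,170:430],None,fx=3,fy=3,interpolation=cv2.INTER_CUBIC)
cv2.imwrite('pics/s0c.png',a);cv2.imwrite('pics/d0c.png',b)
E
```

```text
(no output)
```

View pics/s0c.png

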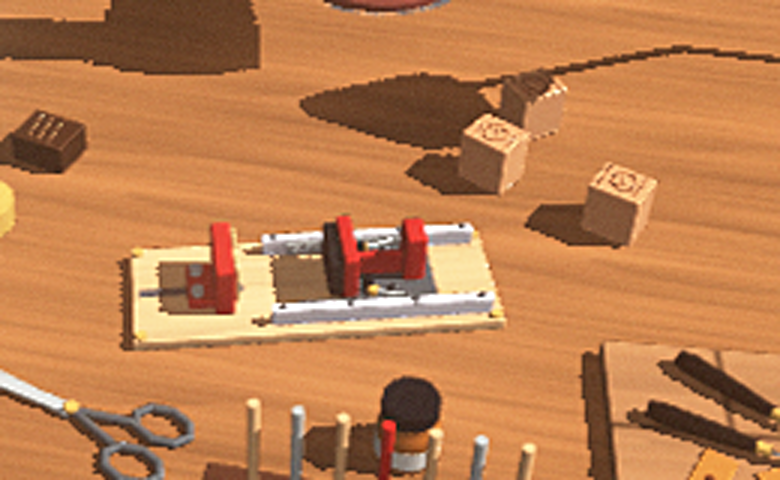

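View pics/d0c.png

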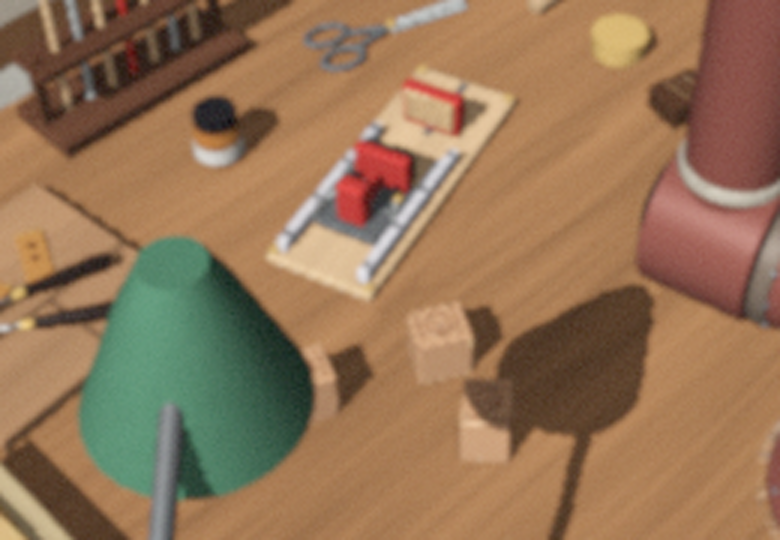

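Candidates: A scene (382,187), B (391,170), C (425,205). C at (0.44, 0.30) is farthest to +y, the robot's left, so it fits. I'll check the whole scene for a fourth one and for the lamp.

```bash
python3 - <<'E'
import cv2, numpy as np
a=cv2.imread('pics/scene0.png')
c=cv2.resize(a[175:225,400:450],None,fx=4,fy=4,interpolation=cv2.INTER_CUBIC)
a[:200,:200]=c; cv2.imwrite('pics/full.png',a)
E
```

```text
(no output)
```

View pics/full.png

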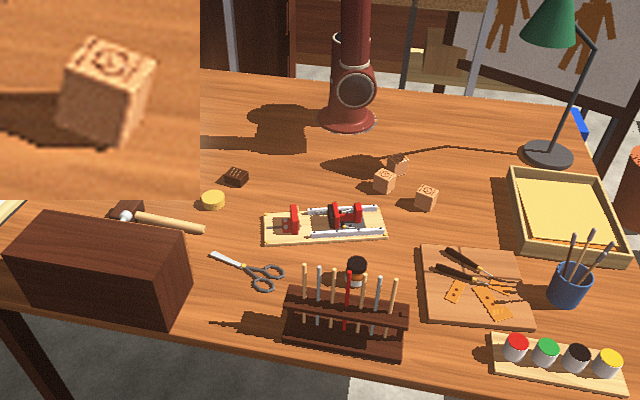

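The inset shows C with the carved top up at (425,190), the only block that far left; the lamp base is at (548,155) and its shade hangs high at (548,20). No fourth block is visible.

```bash
python3 - <<'E'
from h import *
from scipy.optimize import least_squares
np.set_printoptions(precision=3,suppress=True)
S=lambda x,y:(220+x/3,130+y/3); D=lambda x,y:(170+x/3,160+y/3)
L=[(.184,.062),(.184,-.062),(-.15,.062),(-.15,-.062)]
sp=[S(130,340),S(132,252),S(503,320),S(470,228)]
dp=[D(422,68),D(515,100),D(270,255),D(372,292)]
def W(p,l,z=.012):
    c,s=np.cos(p[2]),np.sin(p[2]); return [p[0]+c*l[0]-s*l[1],p[1]+s*l[0]+c*l[1],z]
f=lambda p:np.concatenate([np.subtract(proj('scene',W(p,l)),q) for l,q in zip(L,sp)]+[np.subtract(proj('side',W(p,l)),q) for l,q in zip(L,dp)])
r=least_squares(f,[.6,.03,-1.5],loss='soft_l1'); print('clamp',r.x,r.fun)
for q in [(95,38),(158,72),(127,95),(62,68)]:
    print('top',onz('scene',(400+q[0]/4,175+q[1]/4),.056))
def tri(a,b):
    o1,d1=ray('scene',a);o2,d2=ray('side',b)
    s=np.linalg.lstsq(np.c_[d1,-d2],o2-o1,rcond=None)[0]; return o1+d1*s[0],o2+d2*s[1]
print('shade rim centre',tri((548,42),(236,308)), 'lampbase',onz('scene',(548,155),0))
print('block C bottom side',ctrl.calibration('wrist')['t'])
k=ctrl.calibration('wrist');print('wristcam',-np.array(k['R']).T@k['t'],np.array(k['R'])[2],ctrl.get_obs()['tool_pos'],R.from_rotvec(ctrl.get_obs()['tool_rot']).as_matrix())
E
```

```text
clamp [ 0.594  0.042 -1.268] [ 0.354  0.21  -1.429 -1.627 -0.172 -0.902  1.193 -0.216 -0.59  -1.135
  0.535 -1.109 -1.243 -0.647 -0.001  0.965]
top [0.418 0.29  0.056]
top [0.448 0.335 0.056]
top [0.479 0.313 0.056]
top [0.458 0.267 0.056]
shade rim centre (array([0.204, 0.553, 0.424]), array([0.205, 0.553, 0.424])) lampbase [ 0.087  0.709 -0.   ]
block C bottom side [-0.624 -0.037  0.379]
wristcam [ 0.262 -0.571  0.374] [-0.258 -0.085 -0.963] [ 0.198 -0.593  0.231] [[ 0.949  0.316  0.   ]
 [ 0.316 -0.949 -0.   ]
 [ 0.     0.    -1.   ]]
```

```bash
python3 -m handwheel '[[[5.3,-3.1,0],[0,0,-0.147]],[[10.6,-6.3,0],[0,0,-0.294]],[[15.9,-9.4,0],[0,0,-0.441]],[[21.2,-12.6,0],[0,0,-0.588]],[[26.5,-15.7,0],[0,0,-0.733]]]' -1 30
```

```text
t: 1.42
tool_pos: [0.4005, -0.3586, 0.2316]
tool_rot: [2.71, 1.587, 0.0]
contact_force: [-0.0, -1.3, -1.0]
opening: 0.0853
grip_force: 0.0
```

```bash
python3 -m handwheel '[[[5.8,-1,0],[0,0,0]],[[11.7,-2,0],[0,0,0]],[[17.5,-3,0],[0,0,0]],[[23.4,-4,0],[0,0,0]],[[29.2,-5,0],[0,0,0]]]'; python3 -m handwheel '[[[5,-3.8,0],[0,0,0]],[[10,-7.6,0],[0,0,0]],[[15,-11.5,0],[0,0,0]],[[20,-15.3,0],[0,0,0]],[[25,-19.2,0],[0,0,0]]]';python3 -m handwheel '[[[4,-3.2,0],[0,0,0]],[[5.5,-4.2,0],[0,0,0]],[[5.5,-4.2,0],[0,0,0]]]'
python3 - <<'E'
from h import *
np.set_printoptions(precision=4,suppress=True)
im=ctrl.get_image('wrist'); cv2.imwrite('pics/w1.png',im)
print(ctrl.get_obs()['tool_pos'],ctrl.get_obs()['t'])
for r in ctrl.landmark_of('wrist','block')[:3]: print(r,onz('wrist',r['position'],0))
E
```

```text
t: 2.05
tool_pos: [0.5004, -0.0796, 0.2317]
tool_rot: [2.714, 1.581, 0.001]
contact_force: [0.6, 0.4, 0.3]
opening: 0.0853
grip_force: 0.0
t: 2.68
tool_pos: [0.4562, 0.23, 0.2318]
tool_rot: [2.714, 1.581, 0.002]
contact_force: [1.3, -0.1, 0.6]
opening: 0.0853
grip_force: 0.0
t: 3.05
tool_pos: [0.4473, 0.2969, 0.2312]
tool_rot: [2.713, 1.583, -0.001]
contact_force: [-0.4, -0.5, 0.5]
opening: 0.0852
grip_force: 0.0
[0.4475 0.296  0.2312] 3.1
{'position': [316.4, 176.6], 'score': 0.8} [0.4469 0.298  0.    ]
{'position': [323.3, 269.4], 'score': 0.8} [0.3871 0.1722 0.    ]
{'position': [257.5, 279.8], 'score': 0.74} [0.2929 0.2058 0.    ]
```

View pics/w1.png

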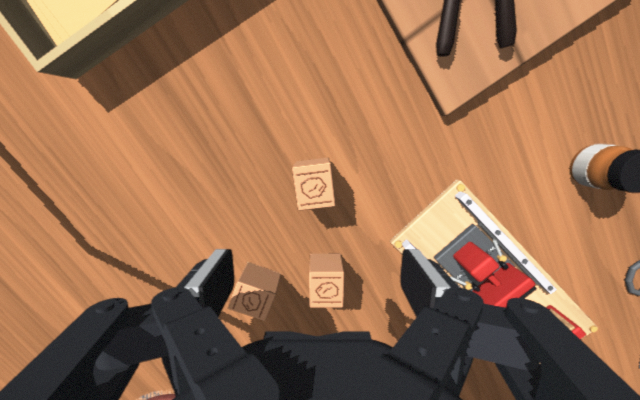

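The wrist picture shows the target at (315,187), carved face up, with another look-alike at (326,285), a third at (255,292), and the clamp at right. Refining block yaw from its top corners.

```bash
python3 - <<'E'
import cv2
a=cv2.imread('pics/w1.png')[150:220,280:350]
cv2.imwrite('pics/w1c.png',cv2.resize(a,None,fx=8,fy=8,interpolation=cv2.INTER_CUBIC))
E
```

```text
(no output)
```

View pics/w1c.png

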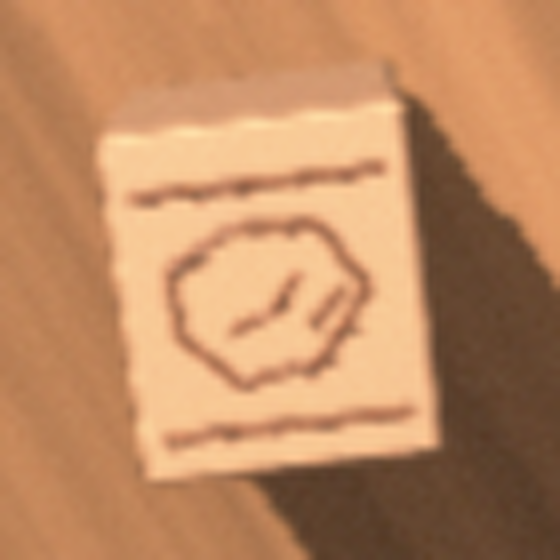

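```bash
python3 - <<'E'
from h import *
np.set_printoptions(precision=4,suppress=True)
P=[onz('wrist',(280+x/8,150+y/8),.056) for x,y in [(102,135),(405,102),(438,445),(152,478)]]
P=np.array(P); print(P,P.mean(0))
for i in range(4):
    d=P[(i+1)%4]-P[i]; print(np.linalg.norm(d),np.degrees(np.arctan2(d[1],d[0])))
o=ctrl.get_obs(); M=R.from_rotvec(o['tool_rot']).as_matrix(); print(np.degrees(np.arctan2(M[1,0],M[0,0])), M.T@(np.append(P.mean(0)[:2],0.03)-o['tool_pos']))
E
```

```text
[[0.4341 0.3295 0.056 ]
 [0.4738 0.3124 0.056 ]
 [0.4537 0.2659 0.056 ]
 [0.4144 0.2823 0.056 ]] [0.444  0.2975 0.056 ]
0.043163906039898614 -23.39589649463723
0.050697538269174294 -113.34983777153958
0.04253087614026774 157.26161322011768
0.05119005459640276 67.36141053533203
60.37715601773635 [ 0.0001 -0.0043  0.2012]
```

```bash
python3 -m handwheel '[[[0,-0.4,6],[0,0,-0.113]],[[0,-0.4,12],[0,0,-0.113]],[[0,-0.4,17],[0,0,-0.113]],[[0,-0.4,20],[0,0,-0.113]],[[0,-0.4,21.3],[0,0,-0.113]]]'; python3 -m handwheel '[[[0,0,0],[0,0,0]],[[0,0,0],[0,0,0]],[[0,0,0],[0,0,0]],[[0,0,0],[0,0,0]],[[0,0,0],[0,0,0]]]' 1 35
```

```text
t: 3.78
tool_pos: [0.4431, 0.2964, 0.0163]
tool_rot: [-2.623, -1.729, 0.006]
contact_force: [-0.2, -0.2, 0.4]
opening: 0.0852
grip_force: 0.0
t: 4.4
tool_pos: [0.4455, 0.2992, 0.0205]
tool_rot: [2.62, 1.732, 0.006]
contact_force: [-0.1, -1.2, 6.1]
opening: 0.0436
grip_force: 37.5
```

```bash
python3 -m handwheel '[[[0,0,-5],[0,0,0]],[[0,0,-11],[0,0,0]],[[-3.3,3.8,-14],[0,0,0]],[[-6.6,7.6,-17],[0,0,0]],[[-10,11.4,-20],[0,0,0]]]';python3 -m handwheel '[[[-4,4.5,-1],[0,0,-0.14]],[[-8,9,-2],[0,0,-0.28]],[[-12,13.5,-3],[0,0,-0.42]],[[-16,18,-4],[0,0,-0.56]],[[-20,22.5,-4],[0,0,-0.705]]]';python3 -m handwheel '[[[0,0,0],[0,0,0]],[[0,0,0],[0,0,0]]]'
python3 - <<'E'
from h import *
np.set_printoptions(precision=4,suppress=True)
im=ctrl.get_image('wrist'); cv2.imwrite('pics/w2.png',cv2.resize(im,(800,500),interpolation=cv2.INTER_CUBIC))
print(ctrl.get_obs()['tool_pos'],ctrl.get_obs()['t'])
for q,z in [('end_slot',.012),('push_face',.052),('pad_face',.042),('jaw',.012),('clamp',0)]:
    for r in ctrl.landmark_of('wrist',q)[:2]: print(q,r,onz('wrist',r['position'],z))
import pickle; pickle.dump(ctrl.calibration('wrist'),open('w2.pkl','wb'))
E
```

```text
t: 5.03
tool_pos: [0.5096, 0.1607, 0.2195]
tool_rot: [2.62, 1.733, 0.001]
contact_force: [0.6, -0.2, -1.2]
opening: 0.0433
grip_force: 36.8
t: 5.65
tool_pos: [0.639, -0.1122, 0.2596]
tool_rot: [1.855, 2.533, 0.002]
contact_force: [-0.4, 0.3, -0.9]
opening: 0.0434
grip_force: 36.8
t: 5.9
tool_pos: [0.6377, -0.1101, 0.2577]
tool_rot: [-1.862, -2.529, -0.0]
contact_force: [0.7, 0.7, -0.4]
opening: 0.0437
grip_force: 36.8
[ 0.6376 -0.1094  0.258 ] 5.95
push_face {'position': [319.3, 51.0], 'score': 0.5} [0.5945 0.0344 0.052 ]
push_face {'position': [320.1, 23.0], 'score': 0.29} [0.587  0.0609 0.052 ]
pad_face {'position': [320.8, 47.9], 'score': 0.9} [0.5946 0.0401 0.042 ]
pad_face {'position': [170.2, 243.2], 'score': 0.72} [ 0.4693 -0.2535  0.042 ]
jaw {'position': [319.5, 22.3], 'score': 0.95} [0.5829 0.0732 0.012 ]
clamp {'position': [321.7, 51.0], 'score': 0.84} [0.5945 0.0465 0.    ]
```

View pics/w2.png

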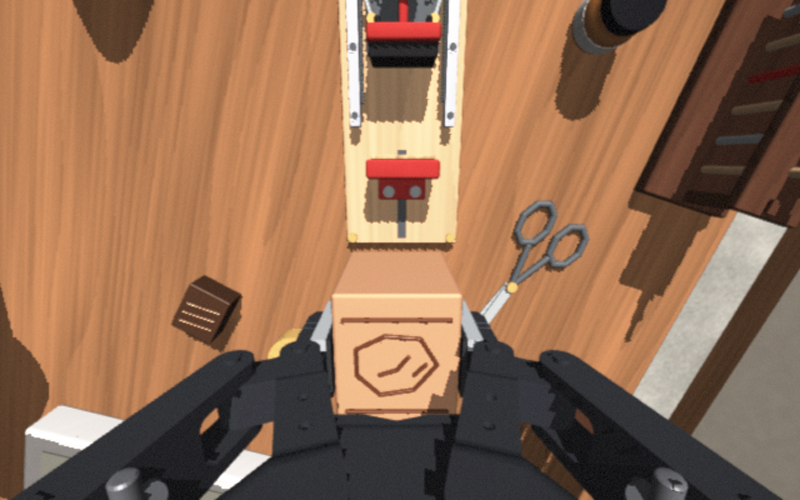

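```bash
python3 - <<'E'
from h import *
np.set_printoptions(precision=4,suppress=True)
g=lambda x,y,z:onz('wrist',(x*.8,y*.8),z)[:2]
A=g(348,242,.012);B=g(456,242,.012);C=g(343,5,.012);D=g(467,5,.012)
r1=g(350,125,.03);r2=g(453,125,.03)
print(A,B,C,D,r1,r2)
deg=lambda v:np.degrees(np.arctan2(v[1],v[0]))
print('yaw edges',deg(A-C),deg(B-D),'end',deg(B-A)-90,'rails',deg(r2-r1)-90,'width',np.linalg.norm(B-A))
for yaw in [np.radians(-72.65),]:
    ex=np.array([np.cos(yaw),np.sin(yaw)]);ey=np.array([-ex[1],ex[0]])
    O=(A+B)/2-.184*ex; O2=(r1+r2)/2-.06*ex
    print('O',O,O2,'mid y',[(p-O)@ey for p in(A,B,C,D)])
    for n,p in dict(corktop=g(403,158,.064),redrear=g(403,179,.064),padtop=g(403,67,.061),plate_f=g(403,38,.067)).items(): print(n,(p-O)@ex,(p-O)@ey)
    for n,(x,y) in dict(l=(367,168),r=(440,168)).items(): print(n,(g(x,y,.064)-O)@ey)
o=ctrl.get_obs();M=R.from_rotvec(o['tool_rot']).as_matrix();print('a',deg(M[:2,0]),o['tool_pos'])
# block in hand: top corners, top z = ?
z=o['tool_pos'][2]-.0185+.056
P=np.array([g(x,y,z) for x,y in[(333,294),(461,294),(460,411),(336,411)]]);print(P,P.mean(0),deg(P[1]-P[0]))
E
```

```text
[ 0.5918 -0.1491] [ 0.7094 -0.1123] [0.5256 0.0753] [0.6392 0.1109] [ 0.5633 -0.0281] [0.6612 0.0026]
yaw edges -73.54863310402236 -72.55465731550407 end -72.60521184805158 rails -72.60269775834132 width 0.1231770658365608
O [0.5957 0.0449] [0.5943 0.0445] mid y [np.float64(-0.06158851410125964), np.float64(0.061588514101259796), np.float64(-0.05791914728838769), np.float64(0.06119922425601014)]
corktop 0.09155948578783163 -0.00040641175115698993
redrear 0.11060797796732275 -0.0002906510002469496
padtop 0.014764006927849627 -0.0008163500156973634
plate_f -0.00597757721748207 -0.001055920384786774
l -0.033962198333773945
r 0.03419329162829968
a 107.38260253455802 [ 0.6379 -0.1093  0.2586]
[[ 0.6096 -0.0902]
 [ 0.6489 -0.0779]
 [ 0.664  -0.12  ]
 [ 0.6219 -0.1332]] [ 0.6361 -0.1053] 17.393515172866618
```

The wrist picture shows the clamp head-on: bed end at row 242, cork at row 158, pad at row 67 (of the 800x500 picture), with the block held square at (397,352). Cork is at about x=91, so I place the block at about x=58.

```bash
python3 -m handwheel '[[[5,0.25,0],[0,0,0]],[[10.2,0.5,0],[0,0,0]],[[10.2,0.5,6],[0,0,0]],[[10.2,0.5,11],[0,0,0]],[[10.2,0.5,14],[0,0,0]]]';python3 -m handwheel '[[[0,0,2],[0,0,0]],[[0,0,4],[0,0,0]],[[0,0,4],[0,0,0]],[[0,0,4],[0,0,0]]]'
python3 - <<'E'
from h import *
np.set_printoptions(precision=4,suppress=True)
im=ctrl.get_image('wrist'); cv2.imwrite('pics/w3.png',im[:,:])
b=ctrl.get_image('side'); b=cv2.resize(b[180:260,270:360],None,fx=4,fy=4,interpolation=cv2.INTER_CUBIC)
im=np.hstack([im[:,140:500],np.vstack([b,np.zeros((80,360,3),np.uint8)])]);cv2.imwrite('pics/w3b.png',im)
o=ctrl.get_obs();M=R.from_rotvec(o['tool_rot']).as_matrix();d=np.array(o['tool_pos'])[:2]-[.595,.0447]
ex=np.array([np.cos(np.radians(-72.6)),np.sin(np.radians(-72.6))]);print(o['t'],o['tool_pos'],'clamp xy',d@ex,d@[-ex[1],ex[0]],np.degrees(np.arctan2(M[1,0],M[0,0])),o['contact_force'])
E
```

```text
t: 6.82
tool_pos: [0.6105, -0.0104, 0.1151]
tool_rot: [-1.858, -2.529, 0.003]
contact_force: [0.2, -1.0, -0.8]
opening: 0.0436
grip_force: 36.8
t: 7.32
tool_pos: [0.6135, -0.0116, 0.0796]
tool_rot: [1.861, 2.529, 0.002]
contact_force: [0.2, -0.1, -0.4]
opening: 0.0437
grip_force: 36.8
7.425 [ 0.6137 -0.0117  0.08  ] clamp xy 0.059430142199925796 0.0009437286280264082 107.29893658394211 [ 0.429  -0.3949 -0.6631]
```

View pics/w3b.png

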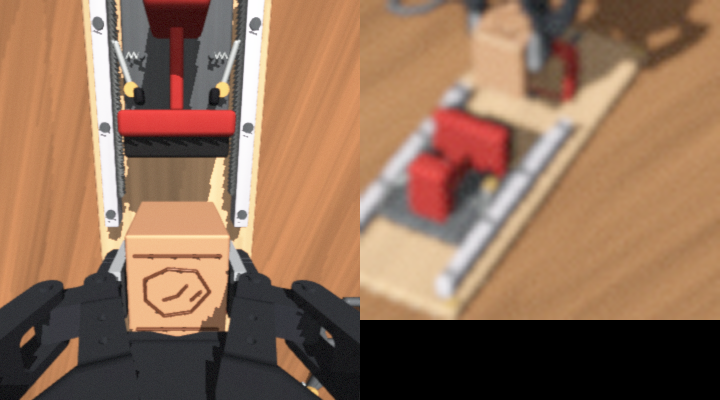

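Block centred over the bed (its centre col 177.5 vs plate 177 in the crop), clear of the pad and the end jaw. Lowering.

```bash
python3 -m handwheel '[[[0,-0.05,2],[0,0,0]],[[0,-0.05,3.8],[0,0,0]],[[0,-0.05,4.4],[0,0,0]],[[0,-0.05,4.5],[0,0,0]],[[0,-0.05,4.5],[0,0,0]]]';python3 -m handwheel '[[[0,0,0.1],[0,0,0]],[[0,0,0.2],[0,0,0]],[[0,0,0.2],[0,0,0]]]'
```

```text
t: 8.05
tool_pos: [0.6119, -0.0116, 0.0327]
tool_rot: [-1.862, -2.53, 0.0]
contact_force: [-0.5, 0.5, 0.1]
opening: 0.0436
grip_force: 36.9
t: 8.43
tool_pos: [0.6123, -0.0118, 0.0325]
tool_rot: [1.862, 2.53, 0.0]
contact_force: [-3.8, 0.1, 5.7]
opening: 0.0437
grip_force: 37.6
```

```bash
python3 -m handwheel '[[[0,0,0],[0,0,0]],[[0,0,0],[0,0,0]],[[0,0,0],[0,0,0]]]' -1; python3 -m handwheel '[[[0,0,-1.5],[0,0,0]],[[0,0,-5],[0,0,0]],[[0,0,-10],[0,0,0]]]'; python3 -m handwheel '[[[6,0,0],[0,0,0]],[[12,0,0],[0,0,0]],[[16.8,0,0],[0,0,0]],[[16.8,0,0],[0,0,0]]]' 1 40
python3 - <<'E'
from h import *
np.set_printoptions(precision=4,suppress=True)
a=ctrl.get_image('scene'); b=ctrl.get_image('side');
for c,q,z in [('scene','block',.012),('side','block',.012),('scene','push_face',.052),('side','pad_face',.042),('scene','pad_face',.042)]:
    for r in ctrl.landmark_of(c,q)[:3]:
        p=onz(c,r['position'],z)[:2]-[.595,.0447]; ex=np.array([.299,-.954]); print(c,q,r['score'],np.array(r['position']),'clamp',p@ex,p@[.954,.299])
b=cv2.resize(b[170:270,250:370],(360,300),interpolation=cv2.INTER_CUBIC); a=cv2.resize(a[185:255,260:400],(440,220),interpolation=cv2.INTER_CUBIC)
o=np.zeros((300,800,3),np.uint8);o[:,:360]=b;o[:220,360:]=a;cv2.imwrite('pics/v4.png',o)
E
```

```text
t: 8.8
tool_pos: [0.6119, -0.0117, 0.0311]
tool_rot: [-1.862, -2.53, 0.0]
contact_force: [0.9, -0.5, -0.9]
opening: 0.0857
grip_force: 0.0
t: 9.18
tool_pos: [0.611, -0.0115, 0.1316]
tool_rot: [-1.861, -2.528, 0.002]
contact_force: [0.6, -0.5, 0.7]
opening: 0.0855
grip_force: 0.0
t: 9.68
tool_pos: [0.5613, 0.1514, 0.1325]
tool_rot: [1.856, 2.534, 0.002]
contact_force: [-0.1, -1.8, -0.5]
opening: 0.0126
grip_force: 0.0
scene block 0.78 [309.6 226.3] clamp 0.05855850733950163 0.004916223579602462
scene block 0.67 [384.3 188.2] clamp -0.18462975540736384 -0.1421599964842307
scene block 0.62 [393.6 173. ] clamp -0.23112209975223597 -0.2150898233040257
side block 0.95 [317.7 281. ] clamp -0.19178974826171807 -0.1661193504310742
side block 0.94 [330.9 305.1] clamp -0.24957267255310236 -0.23684098949297738
side block 0.92 [307.7 210. ] clamp 0.05528391211439813 -0.0009185564755440547
scene push_face 0.65 [357.7 210.8] clamp -0.07420930376979037 -0.002935262204617773
side pad_face 0.62 [299.9 213.6] clamp 0.001800137057332285 -0.0022648946351638446
scene pad_face 0.65 [455.7 272.7] clamp -0.2731140494342259 0.22879038219305534
scene pad_face 0.59 [324.1 215.6] clamp 0.018317397532883136 -0.002442772276288938
```

View pics/v4.png

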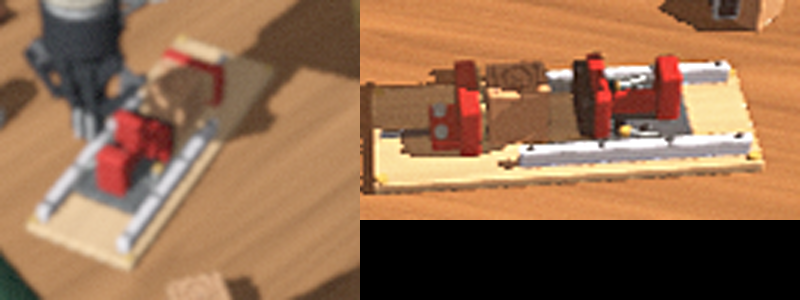

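Block stands upright between the jaws next to the cork (scene (310,226)), in the arm's shadow. I lower the shut fingers behind the push post.

```bash
python3 -m handwheel '[[[0,0,4],[0,0,0]],[[0,0,7.5],[0,0,0]],[[0,0,8.8],[0,0,0]],[[0,0,8.8],[0,0,0]]]'; python3 -m handwheel '[[[-0.3,0,0],[0,0,0]],[[-0.6,0,0],[0,0,0]],[[-0.9,0,0],[0,0,0]],[[-1.2,0,0],[0,0,0]]]'; python3 -m handwheel '[[[-0.3,0,0],[0,0,0]],[[-0.6,0,0],[0,0,0]],[[-0.9,0,0],[0,0,0]]]'
```

```text
t: 10.52
tool_pos: [0.5617, 0.1482, 0.0426]
tool_rot: [-1.862, -2.529, 0.002]
contact_force: [0.5, 0.9, 0.6]
opening: 0.0004
grip_force: 0.0
t: 11.02
tool_pos: [0.5659, 0.1371, 0.0438]
tool_rot: [1.862, 2.53, 0.001]
contact_force: [-0.9, 0.5, -0.5]
opening: 0.0004
grip_force: 0.0
t: 11.4
tool_pos: [0.5681, 0.1292, 0.0433]
tool_rot: [-1.861, -2.529, -0.001]
contact_force: [-1.5, 3.4, 1.1]
opening: 0.0
grip_force: 2.1
```

```bash
python3 -m handwheel '[[[-0.3,0,0],[0,0,0]],[[-0.6,0,0],[0,0,0]],[[-0.9,0,0],[0,0,0]],[[-1.2,0,0],[0,0,0]],[[-1.5,0,0],[0,0,0]]]'; for i in 1 2; do python3 -m handwheel '[[[-0.15,0,0],[0,0,0]],[[-0.3,0,0],[0,0,0]]]' | sed -n 1,4p; done
```

```text
t: 12.02
tool_pos: [0.5728, 0.1142, 0.0433]
tool_rot: [-1.862, -2.53, -0.0]
contact_force: [-1.7, 5.5, 2.7]
opening: -0.0
grip_force: 2.6
t: 12.28
tool_pos: [0.5736, 0.1115, 0.0433]
tool_rot: [-1.862, -2.53, -0.0]
contact_force: [-2.1, 5.2, 2.1]
t: 12.52
tool_pos: [0.5745, 0.1087, 0.0433]
tool_rot: [-1.862, -2.53, -0.0]
contact_force: [-1.7, 4.8, 0.7]
```

```bash
for i in 1 2 3 4 5; do python3 -m handwheel '[[[-0.05,0,0],[0,0,0]],[[-0.1,0,0],[0,0,0]]]' | sed -n '2p;4p'; done
```

```text
tool_pos: [0.5747, 0.1078, 0.0433]
contact_force: [-2.7, 4.6, 2.5]
tool_pos: [0.575, 0.107, 0.0433]
contact_force: [-2.5, 5.2, 1.0]
tool_pos: [0.5752, 0.1062, 0.0433]
contact_force: [-3.9, 5.9, 1.5]
tool_pos: [0.5755, 0.1053, 0.0433]
contact_force: [-3.0, 7.1, 2.0]
tool_pos: [0.5758, 0.1044, 0.0433]
contact_force: [-2.5, 7.1, 2.4]
```

```bash
for i in 1 2 3 4; do python3 -m handwheel '[[[-0.05,0,0],[0,0,0]],[[-0.05,0,0],[0,0,0]]]' | sed -n '2p;4p'; done
```

```text
tool_pos: [0.5758, 0.1043, 0.0433]
contact_force: [-3.3, 7.5, 2.9]
tool_pos: [0.5759, 0.1041, 0.0433]
contact_force: [-4.2, 8.6, 3.5]
tool_pos: [0.5759, 0.1039, 0.0433]
contact_force: [-4.5, 10.2, 3.1]
tool_pos: [0.576, 0.1037, 0.0433]
contact_force: [-3.8, 9.6, 2.9]
```

```bash
for i in 1 2 3 4 5; do python3 -m handwheel '[[[-0.05,0,0],[0,0,0]],[[-0.05,0,0],[0,0,0]]]' | sed -n '2p;4p'; done
```

```text
tool_pos: [0.5761, 0.1034, 0.0433]
contact_force: [-4.9, 10.5, 3.8]
tool_pos: [0.5762, 0.1031, 0.0433]
contact_force: [-4.4, 11.3, 3.8]
tool_pos: [0.5762, 0.103, 0.0433]
contact_force: [-5.5, 13.9, 4.2]
tool_pos: [0.5763, 0.1028, 0.0433]
contact_force: [-5.5, 14.4, 4.0]
tool_pos: [0.5763, 0.1026, 0.0434]
contact_force: [-5.6, 14.7, 4.3]
```

```bash
for i in 1 2 3 4; do python3 -m handwheel '[[[-0.05,0,0],[0,0,0]],[[-0.05,0,0],[0,0,0]]]' | sed -n '2p;4p'; done
```

```text
tool_pos: [0.5764, 0.1024, 0.0434]
contact_force: [-6.3, 15.0, 4.2]
tool_pos: [0.5765, 0.1021, 0.0433]
contact_force: [-6.0, 16.6, 4.6]
tool_pos: [0.5766, 0.1017, 0.0433]
contact_force: [-5.3, 16.0, 5.0]
tool_pos: [0.5766, 0.1016, 0.0434]
contact_force: [-6.3, 17.8, 4.4]
```

```bash
for i in 1 2 3; do python3 -m handwheel '[[[-0.05,0,0],[0,0,0]],[[-0.05,0,0],[0,0,0]]]' | sed -n '2p;4p'; done; python3 - <<'E'
from h import *
import numpy as np
f=[];y=[]
for i in range(4):
    ctrl.get_image('side'); o=ctrl.get_obs(); f.append(o['contact_force']);y.append(o['tool_pos'])
f=np.mean(f,0);print(f,-f@[.299,-.954,0],np.mean(y,0),o['t'])
E
```

```text
tool_pos: [0.5767, 0.1015, 0.0434]
contact_force: [-5.9, 19.2, 5.0]
tool_pos: [0.5767, 0.1013, 0.0434]
contact_force: [-6.6, 19.1, 5.9]
tool_pos: [0.5768, 0.1011, 0.0434]
contact_force: [-7.7, 20.5, 6.1]
[-7.14917312 20.21218967  5.5396609 ] 21.420031706654058 [0.57678043 0.10105613 0.04336637] 17.975
```

Squeeze is about 16.4 N both by force (21.4 N minus ~5 N ratchet drag) and by pad travel (4.1 mm). Letting go.

```bash
python3 -m handwheel '[[[0.3,0,0],[0,0,0]],[[0.9,0,0],[0,0,0]],[[2.5,0,0],[0,0,0]],[[4,0,0],[0,0,0]]]' | sed -n '2p;4p'; python3 -m handwheel '[[[0,0,-4],[0,0,0]],[[0,0,-10],[0,0,0]],[[4,0,-16],[0,0,0]],[[8,0,-20],[0,0,0]],[[8,0,-20],[0,0,0]]]'
python3 - <<'E'
from h import *
a=ctrl.get_image('scene'); b=ctrl.get_image('side')
b=cv2.resize(b[170:270,250:370],(360,300),interpolation=cv2.INTER_CUBIC); a=cv2.resize(a[185:255,260:400],(440,220),interpolation=cv2.INTER_CUBIC)
o=np.zeros((300,800,3),np.uint8);o[:,:360]=b;o[:220,360:]=a;cv2.imwrite('pics/v5.png',o)
E
```

```text
tool_pos: [0.5664, 0.1348, 0.0432]
contact_force: [0.6, -0.1, -0.1]
t: 19.1
tool_pos: [0.5441, 0.2137, 0.249]
tool_rot: [1.854, 2.529, 0.012]
contact_force: [0.2, 0.3, 0.1]
opening: 0.0001
grip_force: 0.0
```

View pics/v5.png

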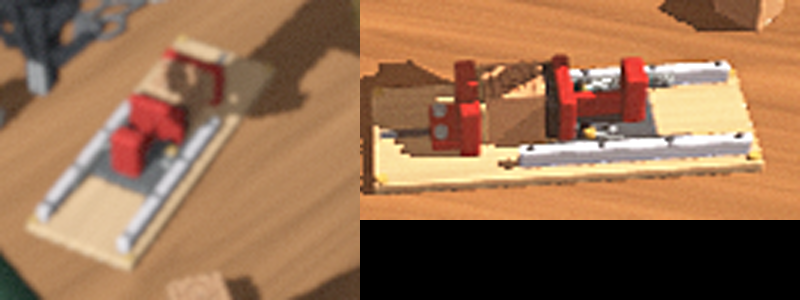

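The block sits square between cork and pad (scene crop about (515,100)), the ratchet is holding the jaw, and the gripper is clear. Handing in.

```bash
python3 -c "from station import ctrl; print(ctrl.finish_job())"
```

```text
the job is handed in; nothing more can be done
None
```

The job is handed in: the leftmost pear-wood block stands carved face up and square between the jaws; I pushed it to about 16.4 N (an estimate), then let go so the ratchet holds it, probably at about 14 N.

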